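# Set a carton pad's crease on the bench edge and hold it for folding

### The arm

A 6-joint arm with a two-finger parallel gripper is mounted at the origin on the work surface. World frame = base frame: x ahead of the robot, y to its left, z up, the work surface at z = 0. Lengths are in m, angles in rad, forces in N, time in s.
With the tool pointing down it reaches from about 0.225 to 0.725 m from the base axis. Payload 3.1 kg.
Tool frame: the origin (TCP) lies on the centre line of the jaws, within the pads' length; the fingertips stand robot.tcp_to_tips ahead of it and the grasp point (between the pads) is the TCP (robot.tcp_to_tips is the distance from the TCP to the fingertips, in m); z points along the fingers, y is the line along which they close (so a half turn about z gives the same grasp; the last joint's range is limited). The gripper opens to 85 mm and grips with 20 to 120 N. Pads are 22 mm wide; open, the fingers measure 114 mm over their backs; the gripper's body (76 mm by 85 mm) begins 54 mm behind the grasp point. The pads swing forward as they close: fully open they stand 13 mm farther back than shut.
Start: joints at [-1.384, 0.048, 0.099, 1.622, 0, 1.443], TCP at [0.163, -0.499, 0.25] pointing down, gripper open.
Joint ranges: [-2.91, 2.91], [-0.99, 1.94], [-1.21, 1.42], [-2.12, 2.29], [-1.49, 1.47], [-3.14, 3.14]. Speed limits (rad/s): [2.79, 2.79, 3.14, 3.14, 3.14, 3.14].

### API

Orientations are given as [roll, pitch, yaw] about the fixed x, y, z axes, in that order (R = Rz(yaw) Ry(pitch) Rx(roll)).
In Python, from station import sense, eyes, robot, finder gives the robot as it stands.
- The arm moves only by the tool jog_arm, never from a script. Its argument "plan" is a list of rows, each a list of 3 entries, a list of its own where there are three numbers: the shift along the tool's x, y, z in m, then the turn, a rotation vector about the tool's x, y, z in degrees, then the closure, from -1 (fully open) to 1 (shut). In form: [[[tx, ty, tz], [ax, ay, az], grip], ...]. A call has 1 to 10 rows; each row is the pose to reach, as a shift and turn from the pose commanded when the call began, along the tool's axes at that moment; what a row does not reach only later rows make up. A row lasts 1/12 s, in which the tool goes at most 41.7 mm and 7.16 degrees, less where a joint would pass 70% of its speed; a pose out of reach is approached as far as the arm can. A call with a gripper value outside its range is refused whole. The fingers move at their own pace and stop on an object; "force" is the grip in N (left out, the last holds). Time passes only in rows, so rows that repeat a pose let the fingers close. It gives the time, the measured TCP pose, the force, the opening and the grip force at its end, in the units of the state.
- sense(): the state, without advancing time (a new reading comes with each control period).
- eyes.snapshot(name): name is "scene" or "top" or "wrist"; returns a dict with "frame" (384x512x3 uint8, red, green, blue), "mtx" (3x3 intrinsics, pixels), "distortion" ([k1, k2, p1, p2, k3] as OpenCV has them; the pictures are not rectified), "eye" and "rotation" of the camera in the world; the wrist camera has in their place "T_tool_cam" (4x4, takes a point from camera to tool coordinates, whose origin is the TCP and whose axes are the flange's). Camera axes: x right, y down, z forward; pixel columns grow to the right and rows downward; lengths in m; the calibration is good to about 2 mm. A picture is of the moment at which its call begins: read the wrist's pose just before it. There is no depth.
- robot.hand_in(): hands the job in; it is judged then, once.
Trained networks look in the newest picture that a camera, given by its name, has taken for a name from the list of things; names that differ only in an ending like _2 or _b are one class to them, and where a whole thing is asked for, a point or a joint stands for the part that bears it (a point fixed in the world has none). Each returns a list of dicts, best first, with "p" (0 to 1); they miss things now and then, are a little off and sometimes report something else, mostly with a low value. They report only what shows in the picture. A call takes as long as a camera call.
- finder.boxes_of(camera, query): "at" ([x, y, z] in m, in world coordinates, good to about 4 mm: the middle of the surface that is visible of it).
The state is a dict: "time_s": time; "joint_positions": joint angles; "qvel": joint speeds; "joint_efforts": joint torques, N m; "eef_pos": TCP position; "eef_rot": TCP orientation; "contact_force": force on the tool from outside, world axes, zero at the start; "ft_torque": the same for the moment, N m; "grip_width": opening from 0.0 (shut) to 1.0 (fully open); "gripper_force": force on a finger pad.
Only numpy, scipy, OpenCV 4.12 (cv2) and the standard library are available. Lean on these libraries where they do the work, as an engineer would, in place of code of your own. Each camera call takes 0.05 s, during which the arm holds its last target. There are 200 camera calls.

### The job

The flat cardboard pad on the steel packing bench has a crease near its far side. Push it across the bench with the fingertips, without picking it up, until the crease lies straight along the bench's far edge and the whole lip beyond the crease hangs over, ready to be folded down. Then press the pad flat against the bench from above with the fingertips and finish while holding it down there in that position; leave the biscuit tray, the tape roll and the spray bottle alone.

Things in the scene. Friction and masses are not known exactly. Their poses are not given: they have to be found in the camera images.
- bench: fixed steel packing bench, 445 mm deep, 1300 mm wide, top 40 mm thick, its surface level at height 0. Origin: middle of the top's far edge, at surface height. x points level outwards, square to that edge, away from the robot (the top is at negative x); y runs along the edge, to the robot's left; z up. Open space beyond the edge. Stands turned by up to 0.1 rad
- pad: loose stiff cardboard pad lying flat, 165 (x) by 240 (y) by 7 mm, about 80 g, slides easily, does not fold. Origin: centre of its underside; z up. +x is the lip side, towards the bench's far edge: a dark crease parallel to y at x = +37.5 mm, lip 45 mm wide beyond it. The -x side (-82.5 mm) faces the robot. Starts askew by up to 0.28 rad to the bench, crease 45 to 90 mm short of the edge
- crease_left (a point): the crease's end at the pad's +y side, on the pad's upper face (7 mm above the bench): pad frame x +37.5 mm, y +120 mm
- crease_right (a point): the crease's other end, at the pad's -y side, on the upper face: pad frame x +37.5 mm, y -120 mm
- tray: bystander: loose open clear plastic tray 115 by 150 by 42 mm high filled with biscuits, standing on the bench left or right of the pad; origin at the centre of its underside
- tape: bystander: loose roll of brown parcel tape lying flat, 108 mm across, 48 mm high, with an open core; standing on the bench left or right of the pad; origin at the centre of its underside
- spray: bystander: loose white spray bottle with a blue trigger head, 68 mm across, 209 mm high, standing on the bench near its robot-side edge and off to the robot's right; origin at the centre of its underside

How it is judged:
By the outcome, as a careful person would: the job done as asked, in the order asked, and still so for the second after the job is handed in, while the arm keeps its last pose, push and grip.
It also fails if it takes over 45 s, if anything falls off the work surface, if the arm or the gripper's body presses on something with over 40 N, if the wrist force passes 120 N, or if a joint passes its speed limit or range.

## Working session

There is one attempt and no reset: what is moved stays moved. The work goes in short steps, Python scripts to look and compute and a tool call to move; the robot and the scene stay as the last step left them, time stands still between calls to the robot, and variables do not carry over. Pictures are saved under pics/ and viewed, at most 10 in all, crops included, and the job is handed in when it is done.

Besides the shell and the picture viewer there is one more tool, called after "Call:" by a JSON object that holds its "fn" and its "kwargs", one argument or row to a line. jog_arm: Moves the arm, as the interface text tells. Its arguments: {"type":"object","properties":{"plan":{"type":"array","items":{"type":"array"}},"force":{"type":"number"}},"required":["plan"]}

```bash
mkdir -p pics; ls; python3 - <<'E'
from station import sense, eyes, robot, finder
import cv2
s=sense(); print(s['time_s'],s['eef_pos'],s['eef_rot'],s['contact_force'],robot.tcp_to_tips)
for c in ('scene','top'):
    d=eyes.snapshot(c); cv2.imwrite(f'pics/{c}0.png',d['frame'][:,:,::-1]); print(c,d['eye'],d['mtx'][0][0],d['distortion'])
    for q in ('pad','crease_left','crease_right','tray','tape','spray','bench'):
        print(q,[(r['p'],r['at']) for r in finder.boxes_of(c,q)[:2]])
E
```

```text
pics
0.0 [ 0.16244047 -0.49862059  0.24909711] [-3.13920235e+00 -3.11504938e-04  3.14804960e-01] [ 0.38063305 -0.40153513 -0.17912743] 0.019
scene [1.13364641 0.0824977  1.01638624] 433.18275401272376 [-0.09304143  0.          0.          0.          0.        ]
pad [(0.84, [0.5364, 0.094, 0.008])]
crease_left [(0.86, [0.5369, 0.09, 0.0081])]
crease_right [(0.97, [0.5393, 0.0946, 0.0039])]
tray [(0.64, [0.5846, -0.2957, 0.0282])]
tape [(0.98, [0.5138, 0.3675, 0.0441])]
spray [(0.58, [0.3525, -0.4175, 0.1231])]
bench [(0.7, [0.5267, 0.0562, 0.0048])]
top [ 0.38595427 -0.04847781  1.33254494] 401.0075150855524 [-0.08897521  0.          0.          0.          0.        ]
pad [(0.21, [0.335, -0.4144, 0.1405])]
crease_left [(0.8, [0.5315, 0.0946, 0.0055])]
crease_right []
tray [(0.85, [0.5779, -0.3016, 0.0337])]
tape [(0.81, [0.5022, 0.3685, 0.0498])]
spray [(0.92, [0.3375, -0.4141, 0.1393])]
bench [(0.81, [0.402, 0.0265, 0.0001])]
```

View pics/scene0.png

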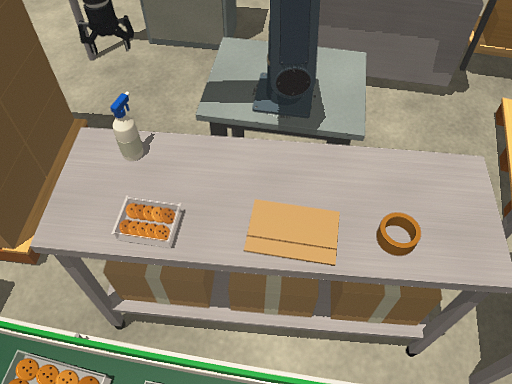

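View pics/top0.png

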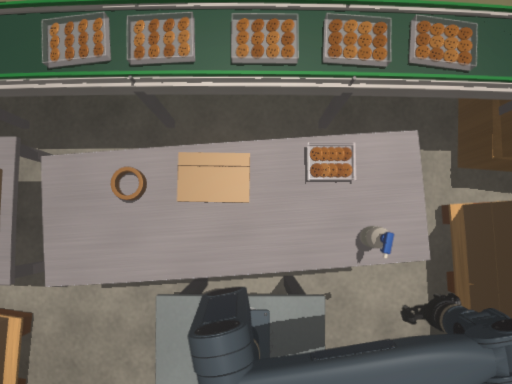

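The scene picture shows the pad at about (245–340, 200–263), its crease towards the far edge, with the tray to its left in the picture and the tape to its right. In the top picture the pad spans (178–250, 152–202) and the bench's far edge runs from (42,155) to (417,131). Next I measure the edge and the pad.

```bash
cat > h.py <<'E'
from station import sense, eyes, robot, finder
import cv2, numpy as np
def toplane(d,px,z):
    K=np.array(d['mtx']);n=cv2.undistortPoints(np.float64(px).reshape(-1,1,2),K,np.array(d['distortion']))[:,0]
    r=np.c_[n,np.ones(len(n))]@np.array(d['rotation']).T; e=np.array(d['eye'])
    return (e+r*((z-e[2])/r[:,2])[:,None])[:,:2]
def edge(d):   # far edge from the top picture: per column strongest dark->bright going down
    g=cv2.GaussianBlur(cv2.cvtColor(d['frame'],cv2.COLOR_RGB2GRAY),(1,3),0).astype(float); P=[]
    for c in list(range(60,165))+list(range(265,300))+list(range(365,405)):
        y0=155-(c-42)*24/375; a=int(y0-8); s=np.diff(g[a:a+17,c]); i=s.argmax()
        if 0<i<len(s)-1:
            P.append((c,a+i+.5+.5*(s[i-1]-s[i+1])/(s[i-1]-2*s[i]+s[i+1])))
    W=toplane(d,P,0.)
    vx,vy,x0,y0=cv2.fitLine(np.float32(W),cv2.DIST_HUBER,0,.001,.001).ravel()
    if vy<0: vx,vy=-vx,-vy
    n=np.array([vy,-vx]); return np.array([x0,y0]),n,np.std((W-[x0,y0])@n)  # point, outward normal, residual
def pad(d,box,z=.007):
    hsv=cv2.cvtColor(d['frame'],cv2.COLOR_RGB2HSV); m=cv2.inRange(hsv,(8,90,90),(25,255,255))
    mm=np.zeros_like(m);x0,x1,y0,y1=box;mm[y0:y1,x0:x1]=m[y0:y1,x0:x1]
    mm=cv2.morphologyEx(mm,cv2.MORPH_CLOSE,np.ones((5,5)))
    c=max(cv2.findContours(mm,cv2.RETR_EXTERNAL,cv2.CHAIN_APPROX_NONE)[0],key=cv2.contourArea)
    w=toplane(d,c[:,0],z); r=cv2.minAreaRect(np.float32(w*1000)); return r,cv2.boxPoints(r)
E
python3 - <<'E'
from h import *
t=eyes.snapshot('top'); s=eyes.snapshot('scene')
p,n,res=edge(t); print('edge',p,n,'ang',np.arctan2(n[1],n[0]),res)
for d,b in((t,(165,262,140,212)),(s,(235,350,190,272))):
    r,c=pad(d,b); print(r); print(c.round(1).tolist(), 'dist to edge',((c/1000-p)@n).round(4))
a=cv2.resize(s['frame'][185:285,230:360],None,fx=6,fy=6,interpolation=cv2.INTER_CUBIC)
cv2.imwrite('pics/c1.png',a[:,:,::-1])
E
```

```text
Traceback (most recent call last):
  File "h.py", line 13, in edge
    W=toplane(d,P,0.)
  File "h.py", line 6, in toplane
    return (e+r*((z-e[2])/r[:,2])[:,None])[:,:2]
                          ~^^^^^
IndexError: too many indices for array: array is 1-dimensional, but 2 were indexed
```

```bash
sed -i "s/np.array(d\['rotation'\]).T/Rotation.from_euler('xyz',d['rotation']).as_matrix().T/; s/^import cv2, numpy as np/&\nfrom scipy.spatial.transform import Rotation/" h.py
python3 - <<'E'
from h import *
t=eyes.snapshot('top'); s=eyes.snapshot('scene')
p,n,res=edge(t); print('edge',p,n,'ang',np.arctan2(n[1],n[0]),res)
for d,b in((t,(165,262,140,212)),(s,(235,350,190,272))):
    r,c=pad(d,b); print(r); print(c.round(1).tolist(), 'dist to edge',((c/1000-p)@n).round(4))
a=cv2.resize(s['frame'][185:285,230:360],None,fx=6,fy=6,interpolation=cv2.INTER_CUBIC)
cv2.imwrite('pics/c1.png',a[:,:,::-1])
E
```

```text
edge [0.64937955 0.09588414] [0.9978122  0.06611155] ang 0.06615981 0.004446903955852519
((529.2937622070312, 89.7516860961914), (160.57781982421875, 236.84445190429688), 0.1625186651945114)
[[448.70001220703125, 207.89999389648438], [449.29998779296875, -28.899999618530273], [609.9000244140625, -28.399999618530273], [609.2000122070312, 208.39999389648438]] dist to edge [-0.1929 -0.2079 -0.0476 -0.0326]
((533.0728759765625, 91.08516693115234), (240.16241455078125, 167.87106323242188), 89.54461669921875)
[[448.20001220703125, -28.299999237060547], [616.0999755859375, -29.700000762939453], [618.0, 210.5], [450.1000061035156, 211.8000030517578]] dist to edge [-0.209  -0.0416 -0.0238 -0.1912]
```

View pics/c1.png

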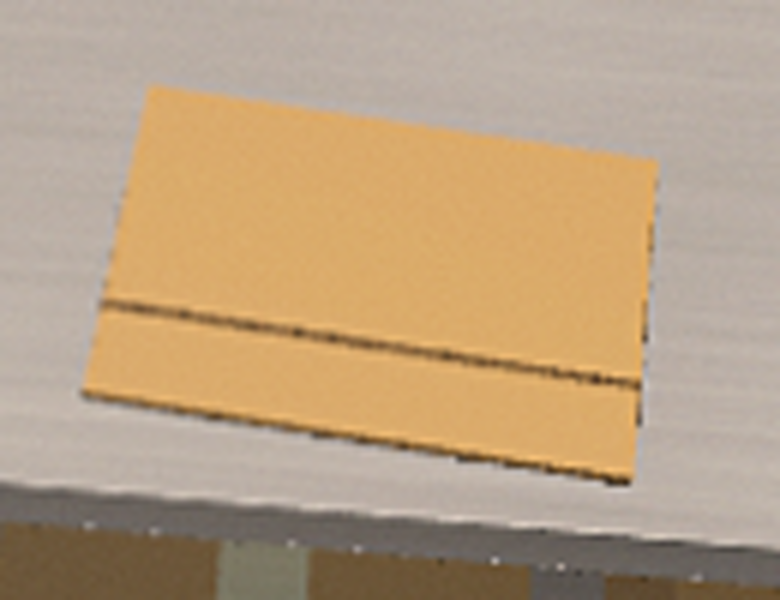

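The crop shows the crease from (105,302) to (640,384) and the bench edge from (0,485) to (780,548). The edge fit had a residual of 4 mm, so I fit it robustly in both cameras.

```bash
cat >> h.py <<'E'
def line(d,cols,f,half,sign,z=0.):
    """robust line of strongest vertical gradient near row f(c); point nearest y=.09, outward normal"""
    g=cv2.GaussianBlur(cv2.cvtColor(d['frame'],cv2.COLOR_RGB2GRAY),(3,3),0).astype(float); P=[]
    for c in cols:
        a=int(f(c)-half); s=sign*np.diff(g[a:a+2*half+1,c]); i=s.argmax()
        if 0<i<len(s)-1: P.append((c,a+i+.5+.5*(s[i-1]-s[i+1])/(s[i-1]-2*s[i]+s[i+1])))
    W=toplane(d,P,z); k=np.ones(len(W),bool)
    for _ in range(8):
        q=np.polyfit(W[k,1],W[k,0],1); e=W[:,0]-np.polyval(q,W[:,1]); k=abs(e)<max(.0015,2*np.median(abs(e)))
    n=np.array([1,-q[0]])/np.hypot(1,q[0]); return np.array([np.polyval(q,.09),.09]),n,(e[k].std(),k.sum(),len(k))
edge_top=lambda d:line(d,range(60,405),lambda c:155-(c-42)*24/375,7,1)
edge_scene=lambda d:line(d,list(range(190,400)),lambda c:265.8+(c-230)*10.5/130,5,-1)
E
python3 - <<'E'
from h import *
t=eyes.snapshot('top'); s=eyes.snapshot('scene')
for d,f in((t,edge_top),(s,edge_scene)):
    p,n,r=f(d); print(p,n,np.arctan2(n[1],n[0]),r)
p,n,r=line(s,range(252,332),lambda c:185+(302+(6*(c-230)-105)*82/535)/6,3,1,.007); print('crease',p,n,np.arctan2(n[1],n[0]),r)
E
```

```text
[0.64642935 0.09      ] [0.99734219 0.07285978] 0.07292440263665828 (np.float64(0.0005858317432895373), np.int64(277), 345)
[0.64816505 0.09      ] [0.99735029 0.07274892] 0.0728132394002529 (np.float64(0.0004271790706726879), np.int64(210), 210)
crease [0.57223508 0.09      ] [ 0.99995915 -0.00903881] -0.009038936982804703 (np.float64(0.00015510943811070755), np.int64(79), 79)
```

Call:
{"fn": "jog_arm", "kwargs": {
  "plan": [
    [[0.21,-0.24,0],[0,0,0],-1],
    [[0.21,-0.24,0],[0,0,0],-1],
    [[0.21,-0.24,0],[0,0,0],-1],
    [[0.21,-0.24,0],[0,0,0],-1],
    [[0.21,-0.24,0],[0,0,0],-1],
    [[0.21,-0.24,0],[0,0,0],-1],
    [[0.21,-0.24,0],[0,0,0],-1],
    [[0.21,-0.24,0],[0,0,0],-1],
    [[0.21,-0.24,0],[0,0,0],-1],
    [[0.21,-0.24,0],[0,0,0],-1]
  ]
}}

```text
time_s: 2.03
eef_pos: [0.2884, -0.2051, 0.2507]
eef_rot: [3.14, -0.0, 0.319]
contact_force: [1.1, 0.4, -0.8]
grip_width: 1.0
gripper_force: 0.0
```

Call:
{"fn": "jog_arm", "kwargs": {
  "plan": [
    [[0.212,-0.24,0],[0,0,13.87],-1],
    [[0.212,-0.24,0],[0,0,13.87],-1],
    [[0.212,-0.24,0],[0,0,13.87],-1],
    [[0.212,-0.24,0],[0,0,13.87],-1],
    [[0.212,-0.24,0],[0,0,13.87],-1],
    [[0.212,-0.24,0],[0,0,13.87],-1],
    [[0.212,-0.24,0],[0,0,13.87],-1],
    [[0.212,-0.24,0],[0,0,13.87],-1],
    [[0.212,-0.24,0.19],[0,0,13.87],-1],
    [[0.212,-0.24,0.19],[0,0,13.87],-1]
  ]
}}

```text
time_s: 2.87
eef_pos: [0.4179, 0.0855, 0.1691]
eef_rot: [3.141, -0.008, 0.076]
contact_force: [0.5, -0.1, -1.0]
grip_width: 1.002
gripper_force: 0.0
```

Call:
{"fn": "jog_arm", "kwargs": {
  "plan": [
    [[-0.004,0,0.04],[0,0,0],-1],
    [[-0.004,0,0.08],[0,0,0],-1],
    [[-0.004,0,0.12],[0,0,0],-1],
    [[-0.004,0,0.139],[0,0,0],-1],
    [[-0.004,0,0.139],[0,0,0],-1],
    [[-0.004,0,0.139],[0,0,0],-1]
  ]
}}

```text
time_s: 3.37
eef_pos: [0.4088, 0.0829, 0.0269]
eef_rot: [3.141, 0.003, 0.071]
contact_force: [0.4, -0.5, 0.3]
grip_width: 1.003
gripper_force: 0.0
```

Call:
{"fn": "jog_arm", "kwargs": {
  "plan": [
    [[0,0,0.002],[0,0,0],-1],
    [[0,0,0.004],[0,0,0],-1],
    [[0,0,0.006],[0,0,0],-1],
    [[0,0,0.006],[0,0,0],-1]
  ]
}}

```text
time_s: 3.7
eef_pos: [0.411, 0.084, 0.0233]
eef_rot: [3.141, -0.003, 0.073]
contact_force: [0.6, -0.7, 0.5]
grip_width: 1.0
gripper_force: 0.0
```

Call:
{"fn": "jog_arm", "kwargs": {
  "plan": [
    [[0,0,0.001],[0,0,0],-1],
    [[0,0,0.002],[0,0,0],-1],
    [[0,0,0.003],[0,0,0],-1],
    [[0,0,0.003],[0,0,0],-1]
  ]
}}

```text
time_s: 4.03
eef_pos: [0.4095, 0.0842, 0.0189]
eef_rot: [-3.142, 0.0, 0.073]
contact_force: [-0.1, -0.2, -0.5]
grip_width: 0.997
gripper_force: 0.0
```

Call:
{"fn": "jog_arm", "kwargs": {
  "plan": [
    [[0,0,0.001],[0,0,0],-1],
    [[0,0,0.002],[0,0,0],-1],
    [[0,0,0.002],[0,0,0],-1]
  ]
}}

```text
time_s: 4.28
eef_pos: [0.4095, 0.0841, 0.0167]
eef_rot: [-3.142, 0.001, 0.073]
contact_force: [0.6, -0.5, -0.4]
grip_width: 0.998
gripper_force: 0.0
```

Call:
{"fn": "jog_arm", "kwargs": {
  "plan": [
    [[0,0,0.001],[0,0,0],-1],
    [[0,0,0.003],[0,0,0],-1],
    [[0,0,0.005],[0,0,0],-1],
    [[0,0,0.005],[0,0,0],-1]
  ]
}}

```text
time_s: 4.62
eef_pos: [0.4092, 0.0841, 0.0115]
eef_rot: [-3.142, 0.001, 0.073]
contact_force: [-0.4, -0.5, 0.3]
grip_width: 1.0
gripper_force: 0.0
```

Call:
{"fn": "jog_arm", "kwargs": {
  "plan": [
    [[0,0,0.001],[0,0,0],-1],
    [[0,0,0.002],[0,0,0],-1],
    [[0,0,0.003],[0,0,0],-1],
    [[0,0,0.003],[0,0,0],-1]
  ]
}}

```text
time_s: 4.95
eef_pos: [0.4095, 0.0841, 0.0088]
eef_rot: [-3.142, 0.0, 0.073]
contact_force: [-0.1, 0.2, -0.4]
grip_width: 0.999
gripper_force: 0.0
```

Call:
{"fn": "jog_arm", "kwargs": {
  "plan": [
    [[0.008,0,0],[0,0,0],-1],
    [[0.016,0,0],[0,0,0],-1],
    [[0.022,0,0],[0,0,0],-1],
    [[0.026,0,0],[0,0,0],-1],
    [[0.03,0,0],[0,0,0],-1],
    [[0.034,0,0],[0,0,0],-1],
    [[0.038,0,0],[0,0,0],-1],
    [[0.042,0,0],[0,0,0],-1],
    [[0.046,0,0],[0,0,0],-1],
    [[0.05,0,0],[0,0,0],-1]
  ]
}}

```text
time_s: 5.78
eef_pos: [0.4599, 0.0878, 0.009]
eef_rot: [-3.142, 0.0, 0.073]
contact_force: [-0.3, 0.5, -0.9]
grip_width: 0.997
gripper_force: 0.3
```

Call:
{"fn": "jog_arm", "kwargs": {
  "plan": [
    [[0.004,0,0],[0,0,0],-1],
    [[0.008,0,0],[0,0,0],-1],
    [[0.012,0,0],[0,0,0],-1],
    [[0.016,0,0],[0,0,0],-1],
    [[0.02,0,0],[0,0,0],-1],
    [[0.024,0,0],[0,0,0],-1],
    [[0.027,0,0],[0,0,0],-1],
    [[0.029,0,0],[0,0,0],-1],
    [[0.03,0,0],[0,0,0],-1],
    [[0.03,0,0],[0,0,0],-1]
  ]
}}

```text
time_s: 6.62
eef_pos: [0.4898, 0.0899, 0.0091]
eef_rot: [3.142, -0.0, 0.073]
contact_force: [-0.6, 1.1, -0.5]
grip_width: 1.001
gripper_force: 0.0
```

```bash
cat > m.py <<'E'
import sys
from h import *
s=eyes.snapshot('scene'); t=eyes.snapshot('top')
print(sense()['eef_pos'])
for d,b in((t,(165,262,110,212)),(s,(235,350,190,300))):
    r,c=pad(d,b); print(r)
a=cv2.resize(s['frame'][185:310,225:360],None,fx=4.8,fy=4.8,interpolation=cv2.INTER_CUBIC)
cv2.imwrite(sys.argv[1],a[:,:,::-1])
E
python3 m.py pics/c2.png
```

```text
[0.48961902 0.08991764 0.00912399]
((582.6069946289062, 100.94731140136719), (162.3257293701172, 237.2508087158203), 3.7348053455352783)
((611.2501220703125, 94.8878173828125), (233.912109375, 286.8929443359375), 9.3898344039917)
```

View pics/c2.png

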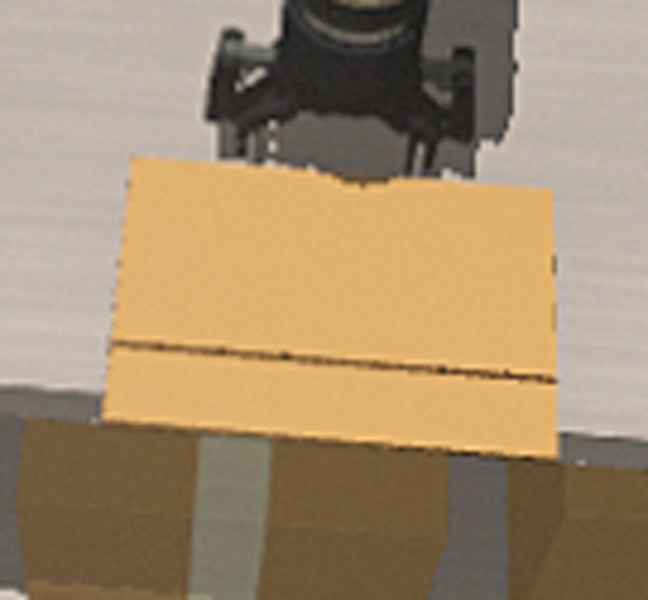

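The crop shows the pad aligned with the gripper. The crease runs from (110,343) to (555,381), still behind the bench edge, which runs from (0,385) to (648,440). I measure the crease.

```bash
cat > cr.py <<'E'
from h import *
import sys
P0=np.array([.6473,.09]);N=np.array([.99735,.0728])
def crease(s,f):
    out=[]
    for sg in(1,-1):
        p,n,r=line(s,range(int(f[0])+5,int(f[2])-5),lambda c:f[1]+(c-f[0])*(f[3]-f[1])/(f[2]-f[0]),3,sg,.007)
        out.append(((p-P0)@N*1000,(np.arctan2(n[1],n[0])-.0729),r))
    return out
if __name__=='__main__':
    s=eyes.snapshot('scene'); 
    for o in crease(s,list(map(float,sys.argv[1:5]))): print(o)
    p,n,r=line(s,list(range(190,240))+list(range(350,400)),lambda c:265.8+(c-230)*10.5/130,5,-1); print('edge',(p-P0)@N*1000,np.arctan2(n[1],n[0])-.0729,r)
E
python3 cr.py 247.9 256.5 340.6 264.4
```

```text
(np.float64(-22.85120583782739), np.float64(0.0012084090812108789), (np.float64(0.00024285674391940482), np.int64(83), 83))
(np.float64(-29.431551483573656), np.float64(-0.0006789552334379584), (np.float64(0.00028671348450028724), np.int64(83), 83))
edge 0.9476070753181015 3.518676743916038e-05 (np.float64(0.00040446526025870923), np.int64(100), 100)
```

Call:
{"fn": "jog_arm", "kwargs": {
  "plan": [
    [[0.004,0,0],[0,0,0],-1],
    [[0.008,0,0],[0,0,0],-1],
    [[0.012,0,0],[0,0,0],-1],
    [[0.016,0,0],[0,0,0],-1],
    [[0.019,0,0],[0,0,0],-1],
    [[0.021,0,0],[0,0,0],-1],
    [[0.022,0,0],[0,0,0],-1],
    [[0.022,0,0],[0,0,0],-1]
  ]
}}

```text
time_s: 7.43
eef_pos: [0.5118, 0.0915, 0.0091]
eef_rot: [-3.142, -0.0, 0.073]
contact_force: [0.4, 0.7, 0.1]
grip_width: 1.004
gripper_force: 0.0
```

```bash
python3 m.py pics/c3.png
```

```text
[0.5116447  0.0915279  0.00914472]
((604.82421875, 104.0156478881836), (163.01950073242188, 239.63143920898438), 3.6028590202331543)
((622.280029296875, 96.74845123291016), (211.54067993164062, 286.8205871582031), 9.389835357666016)
```

View pics/c3.png

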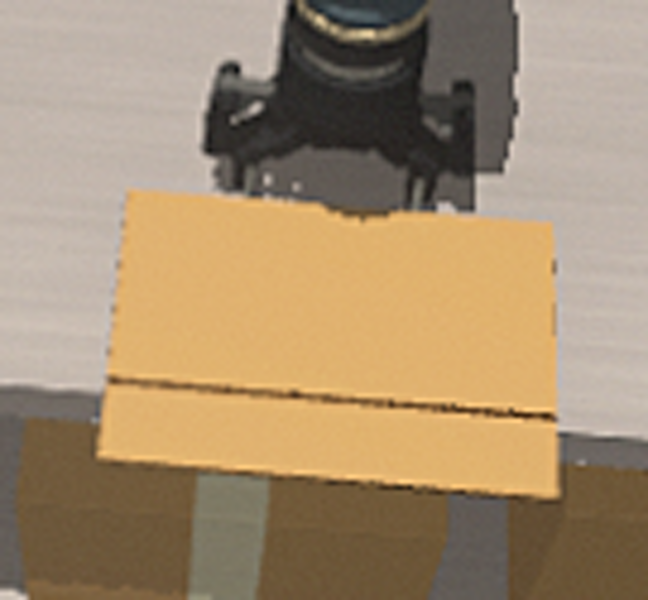

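The crease now runs from (107,380) to (555,416) in the crop, just short of the edge, which passes at about (100,390) and (560,435).

```bash
python3 cr.py 247.3 264.2 340.6 271.7; python3 -c "
from h import *
t=eyes.snapshot('top');p,n,r=line(t,list(range(60,165))+list(range(265,400)),lambda c:155-(c-42)*24/375,7,1);print(p,n,r)
P=np.array([.6473,.09]);N=np.array([.99735,.0728])
r,c=pad(t,(165,262,110,212));print(((c/1000-P)@N*1000).round(1))"
```

```text
(np.float64(-0.8613495128529585), np.float64(0.0012072491935589263), (np.float64(0.000238750841005441), np.int64(83), 83))
(np.float64(-7.2245156074833385), np.float64(-0.0008975567266330808), (np.float64(0.00027323741463335035), np.int64(83), 83))
edge 0.9372583293395307 -5.899541060584712e-05 (np.float64(0.00043127803765866075), np.int64(100), 100)
[0.64803081 0.09      ] [0.99760792 0.0691262 ] (np.float64(0.0010139444121086058), np.int64(168), 240)
[-121.3 -124.1   38.9   41.7]
```

Call:
{"fn": "jog_arm", "kwargs": {
  "plan": [
    [[0.0015,0,0],[0,0,0],-1],
    [[0.003,0,0],[0,0,0],-1],
    [[0.004,0,0],[0,0,0],-1],
    [[0.0045,0,0],[0,0,0],-1],
    [[0.0045,0,0],[0,0,0],-1]
  ]
}}

```text
time_s: 8.05
eef_pos: [0.516, 0.0919, 0.009]
eef_rot: [-3.142, -0.0, 0.073]
contact_force: [0.6, -0.2, 0.1]
grip_width: 1.002
gripper_force: 0.2
```

```bash
python3 m.py pics/c4.png; python3 cr.py 247.0 265.8 340.6 273.2
```

```text
[0.51605309 0.09183722 0.00903012]
((608.8101196289062, 104.296142578125), (163.28993225097656, 239.48667907714844), 3.513348340988159)
((623.8598022460938, 97.00970458984375), (208.3381805419922, 286.8205871582031), 9.389835357666016)
(np.float64(3.2049833106143613), np.float64(6.832485793800691e-05), (np.float64(0.0002498399182370803), np.int64(83), 83))
(np.float64(-3.131640748425875), np.float64(-0.0020278357760012272), (np.float64(0.0002555675839305126), np.int64(83), 83))
edge 0.9244333088340856 -9.107588841097969e-05 (np.float64(0.0004220930867440471), np.int64(100), 100)
```

View pics/c4.png

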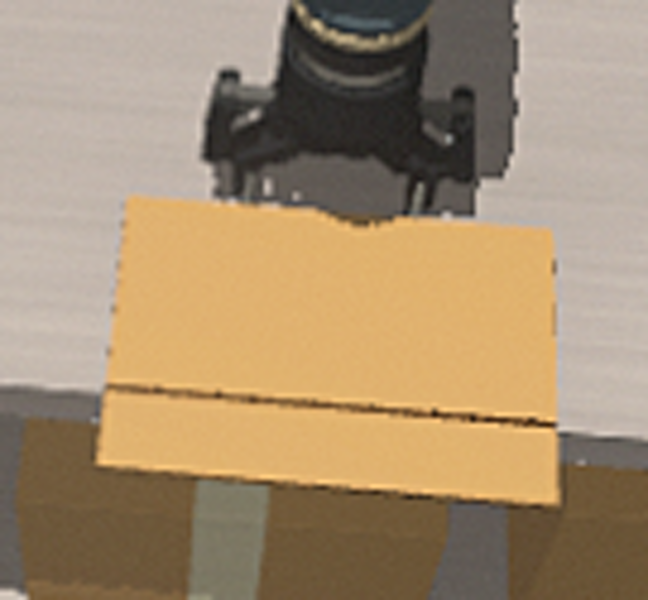

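Crease and edge agree to about 1 mm. I nudge 0.7 mm more, back off, lift and move over the pad.

Call:
{"fn": "jog_arm", "kwargs": {
  "plan": [
    [[0.0007,0,0],[0,0,0],-1],
    [[0.0007,0,0],[0,0,0],-1],
    [[-0.006,0,0],[0,0,0],-1],
    [[-0.015,0,0],[0,0,0],-1],
    [[-0.015,0,-0.02],[0,0,0],-1],
    [[-0.015,0,-0.04],[0,0,0],-1],
    [[0.02,0.005,-0.04],[0,0,0],-1],
    [[0.05,0.0,-0.04],[0,0,0],-1],
    [[0.07,-0.008,-0.04],[0,0,0],-1],
    [[0.07,-0.008,-0.04],[0,0,0],-1]
  ]
}}

```text
time_s: 9.03
eef_pos: [0.5883, 0.1058, 0.0495]
eef_rot: [-3.141, -0.004, 0.073]
contact_force: [-0.3, -0.6, 0.9]
grip_width: 1.004
gripper_force: 0.0
```

Call:
{"fn": "jog_arm", "kwargs": {
  "plan": [
    [[0,0,0.01],[0,0,0],-1],
    [[0,0,0.02],[0,0,0],-1],
    [[0,0,0.028],[0,0,0],-1],
    [[0,0,0.031],[0,0,0],-1],
    [[0,0,0.033],[0,0,0],-1],
    [[0,0,0.033],[0,0,0],-1]
  ]
}}

```text
time_s: 9.53
eef_pos: [0.5838, 0.1047, 0.0149]
eef_rot: [3.142, 0.002, 0.073]
contact_force: [-0.1, -0.5, 0.6]
grip_width: 1.002
gripper_force: 0.0
```

```bash
python3 cr.py 247.0 266.0 340.6 273.4; python3 m.py pics/c5.png
```

```text
(np.float64(3.8666120710048912), np.float64(1.0690435280291677e-05), (np.float64(0.00023199208836615994), np.int64(83), 83))
(np.float64(-2.454902670494468), np.float64(-0.0020230055419451637), (np.float64(0.00024130486982404292), np.int64(83), 83))
edge 0.9449670086633621 -5.424470490510147e-05 (np.float64(0.00041448921889320145), np.int64(100), 100)
[0.58538565 0.10483406 0.01652233]
((612.3829956054688, 44.38151550292969), (163.78524780273438, 120.09307861328125), 3.7980098724365234)
((623.88232421875, 96.97676849365234), (208.3045654296875, 286.8929443359375), 9.3898344039917)
```

Call:
{"fn": "jog_arm", "kwargs": {
  "plan": [
    [[0,0,0.001],[0,0,0],-1],
    [[0,0,0.002],[0,0,0],-1],
    [[0,0,0.003],[0,0,0],-1],
    [[0,0,0.0035],[0,0,0],-1],
    [[0,0,0.0035],[0,0,0],-1]
  ]
}}

```text
time_s: 10.1
eef_pos: [0.5854, 0.1049, 0.0129]
eef_rot: [3.142, -0.001, 0.073]
contact_force: [-0.2, 0.4, 1.6]
grip_width: 0.997
gripper_force: 0.9
```

Call:
{"fn": "jog_arm", "kwargs": {
  "plan": [
    [[0,0,0.0005],[0,0,0],-1],
    [[0,0,0.0005],[0,0,0],-1],
    [[0,0,0.0005],[0,0,0],-1]
  ]
}}

```text
time_s: 10.35
eef_pos: [0.5854, 0.1049, 0.0129]
eef_rot: [3.142, -0.001, 0.073]
contact_force: [-1.8, -1.3, 5.4]
grip_width: 1.001
gripper_force: 2.7
```

Call:
{"fn": "jog_arm", "kwargs": {
  "plan": [
    [[0,0,0.0005],[0,0,0],-1],
    [[0,0,0.001],[0,0,0],-1],
    [[0,0,0.001],[0,0,0],-1],
    [[0,0,0.001],[0,0,0],-1]
  ]
}}

```text
time_s: 10.68
eef_pos: [0.5854, 0.1049, 0.0129]
eef_rot: [3.142, -0.001, 0.073]
contact_force: [-4.1, -0.3, 9.9]
grip_width: 1.0
gripper_force: 4.7
```

```bash
python3 cr.py 247.0 266.0 340.6 273.4; python3 m.py pics/c6.png
```

```text
(np.float64(3.8690996134773314), np.float64(0.00018076025963154052), (np.float64(0.0002443271968892554), np.int64(83), 83))
(np.float64(-2.4487440221143193), np.float64(-0.00184629986780864), (np.float64(0.0002542849376738787), np.int64(83), 83))
edge 0.9330602574855048 -8.374126153946893e-05 (np.float64(0.0004180775225037735), np.int64(100), 100)
[0.58543982 0.10493311 0.0128741 ]
((612.4708251953125, 44.40385437011719), (164.05221557617188, 119.8979263305664), 3.6975879669189453)
((623.87646484375, 97.01244354248047), (208.3045654296875, 286.8205871582031), 9.3898344039917)
```

View pics/c6.png

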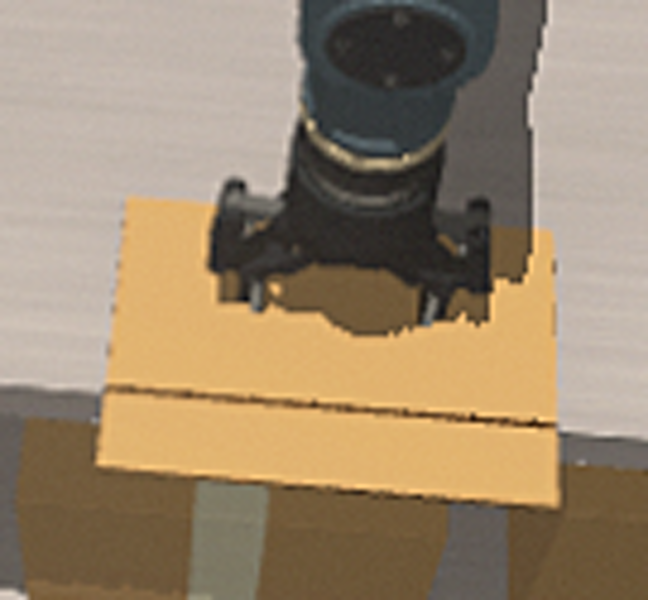

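The picture shows both fingertips pressing on the pad, about 10 N in all, on the part over the bench. The crease, from (107,387) to (555,425), lies along the bench edge, and the pad did not shift.

```bash
python3 -c "
from station import robot,sense
print(sense()['contact_force']);print(robot.hand_in())"
```

```text
[-3.31444933 -0.66407176  9.78426789]
the job is handed in; nothing more can be done
None
```

Job handed in at about 11 s of the 45 s: the crease lies along the bench's far edge (within about 1 mm by the cameras), the lip hangs over, the fingertips hold the pad down with about 10 N, and the tray, tape and spray were never approached.

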